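Load the adhesive cartridge under the spring flap

ROBOT

A 7-joint arm with a two-finger parallel gripper is mounted at the origin on a cart in front of the work surface, level with it; the furniture and walls round the work are solid. World frame = base frame: x ahead of the robot, y to its left, z up, the work surface at z = 0. Lengths are in m, angles in rad, forces in N, time in s.
With the tool pointing down it reaches from about 0.425 to 0.925 m from the base axis. Payload 6.8 kg.
Tool frame: the origin (TCP) lies on the centre line of the jaws, within the pads' length; the fingertips stand 14 mm ahead of it and the grasp point (between the pads) lies 5 mm behind it (r.tips_ahead is the distance from the TCP to the fingertips, in m); z points along the fingers, y is the line along which they close (so a half turn about z gives the same grasp; the last joint's range is limited). The gripper opens to 85 mm and grips with 20 to 120 N. Pads are 22 mm wide; open, the fingers measure 114 mm over their backs; the gripper's body (76 mm by 85 mm) begins 54 mm behind the grasp point. The pads swing forward as they close: fully open they stand 13 mm farther back than shut.
Start: joints at [1.133, 0.477, 0.022, 1.555, -0.011, 1.109, -0.083], TCP at [0.219, -0.639, 0.245] pointing down, gripper open.
Joint ranges: [-2.96, 2.96], [-0.34, 2.1], [-1.41, 1.46], [0.24, 2.44], [-1.37, 4.51], [0.17, 1.92], [-2.96, 2.96]. Speed limits (rad/s): [2.39, 2.39, 3.14, 3.14, 3.14, 3.14, 3.14].

INTERFACE

Orientations are given as a rotation vector (axis times angle).
In Python, from bench import r, eyes gives the robot as it stands.
- The arm moves only by the tool step_arm, never from a script. Its argument "rows" is a list of rows, each a list of 6 numbers: the shift along the world's x, y, z in units of 60 cm (1.0 is 60 cm), then the turn, a rotation vector about the world's x, y, z in units of pi rad (1.0 is pi rad). In form: [[x, y, z, rx, ry, rz], ...]. A call has 1 to 5 rows; each row is the pose to reach, as a shift and turn from the pose commanded when the call began, turning the shorter way round; what a row does not reach only later rows make up. A row lasts 1/12 s, in which the tool goes at most 41.7 mm and 7.16 degrees, less where a joint would pass 70% of its speed; a pose out of reach is approached as far as the arm can. A call with a number of a shift or a turn outside -1 to 1 is refused whole. A call with a gripper value outside its range is refused whole. "jaw" is the closure, from 0 (fully open) to 1 (shut), set as the call begins (left out, the last holds). The fingers move at their own pace and stop on an object; "squeeze" is the grip in N (left out, the last holds). Time passes only in rows, so rows that repeat a pose let the fingers close. It gives the time, the measured TCP pose, the force, the opening and the grip force at its end, in the units of the state.
- r.get_obs(): the state, without advancing time (a new reading comes with each control period).
- eyes.grab_frame(name): name is "side" or "top"; returns the picture (384x512x3 uint8, red, green, blue); there is no depth.
- eyes.camera_info(name): a dict with "mtx" (3x3 intrinsics, pixels), "extrinsics" (4x4, takes a point from camera to world coordinates). Camera axes: x right, y down, z forward; pixel columns grow to the right and rows downward; lengths in m; the calibration is good to about 2 mm. A picture is of the moment at which its call begins. camera_info takes no time and is no camera call.
- r.hand_in(): hands the job in; it is judged then, once.
The state is a dict: "clock": time; "joints": joint angles; "qvel": joint speeds; "tau": joint torques, N m; "tcp_pos": TCP position; "orientation": TCP orientation; "contact_force": force on the tool from outside, world axes, zero at the start; "moment": the same for the moment, N m; "grip_width": finger opening in m; "gripper_force": force on a finger pad.
Only numpy, scipy, OpenCV 4.12 (cv2) and the standard library are available. Lean on these libraries where they do the work, as an engineer would, in place of code of your own. Each camera call takes 0.05 s, during which the arm holds its last target. There are 200 camera calls.

TASK

Load the two-part adhesive cartridge that lies in the lane of the loader, using your fingertips only: press the red bar down with one fingertip so that the orange flap lifts, keep it held open, and with the other fingertip push the cartridge along its lane, cap first, under the flap until it is fully home against the end stop. Then let the bar go so that the flap springs shut behind the cartridge. Do not lift the cartridge or let the flap down on it part-way, and leave the other things on the table where they are.

Things in the scene. Friction and masses are not known exactly. Their poses are not given: they have to be found in the camera images.
- loader: Fixed cartridge loader: aluminium base plate 4 mm thick with a straight lane on it. Origin on the table surface on the lane's centre line, below the flap's lip; x points along the lane the way to push, y left, z up. Lane between grey guides at y = +-33 mm: rails 16 mm above the table for x < 0, pocket walls 30 mm above it for x = 0 to 160 mm. Plate ends at y = 62 mm: bare table under the bar.
- shaft (a point): Point of the flap's hinge line at loader x = 0, y = 51 mm, 36 mm above the table. The steel shaft, 10 mm thick, runs parallel to the lane from x = -236 to 153 mm between a block at each end (9 mm long, tops 44 mm above the table).
- flap (a joint): Angle of the orange flap and red press bar, one rigid part on the shaft: 0 shut (stop), 0.36 fully open (stop). Pressing the bar (left of the shaft) down raises the flap (right of it). A spring shuts it, 0.11 N m at 0 to 0.2 N m at 0.36; about 6 N down on the bar's middle holds it. Above 0.2 the lip clears the cartridge; 0.3 is a good opening. The cartridge cannot push it open.
- flap_bar (a point): Centre of the upper face of the red press bar, a flat strip beside the lane, 265 mm long (loader x = -235 to 30 mm), from 10 to 50 mm left of the shaft (this point 30 mm). Shut, its face is level, 22 mm above the table; at 0.3 it slopes away from the shaft: 20, 17, 14 and 11 mm above the table at 10, 20, 30 and 40 mm from the shaft. A fingertip can slide along it.
- flap_lip (a point): Middle of the lower edge of the flap's lip, a tab across the right half of the lane (loader x = 0 to 4, y = -31 to -4 mm). Edge 20 mm above the table when shut, 36 mm at 0.3; the cartridge's top is at 29 mm. The flap's far edge is 62 mm high at 0.3. Left of the tab (y = -2 to 33 mm) is an open notch to x = 28 mm: a finger standing there behind the cartridge does not meet the flap.
- cart_rear (a point): Centre of the rear face (flat flange, 60 mm across the lane, 25 mm high) of the loose white-and-black adhesive cartridge that lies in the lane on the base plate, orange cap ahead. This is the face to push. Barrels 48 mm wide, 25 mm high; about 0.2 kg. Fully home, this point is at loader x = 12 mm.
- cart_cap (a point): Centre of the tip of the cartridge's orange cap, the end that goes in first, 139.5 mm from the rear face. It touches the end stop (loader x = 151.5 mm) when home.
- cup: White mixing cup, 64 mm wide, 60 mm high, a bystander; origin under its centre.
- tape: Roll of masking tape lying flat near the vice (not the one at the back), 100 mm wide, 25 mm high, a bystander; origin under its centre.
- mallet: Rubber mallet lying down, 280 x 102 x 52 mm, a bystander; origin under its centre.
- spring_clamp: Black spring clamp lying flat, 86 x 143 x 26 mm, a bystander; origin under its centre.

How it is judged:
By the outcome, as a careful person would: the job done as asked, in the order asked, and still so for the second after the job is handed in, with the robot touching nothing.
It also fails if it takes over 38 s, if anything falls off the work surface, if the arm or the gripper's body presses on something with over 40 N, if the wrist force passes 120 N, or if a joint passes its speed limit or range.

## Working session

There is one attempt and no reset: what is moved stays moved. The work goes in short steps, Python scripts to look and compute and a tool call to move; the robot and the scene stay as the last step left them, time stands still between calls to the robot, and variables do not carry over. Pictures are saved under pics/ and viewed, at most 10 in all, crops included, and the job is handed in when it is done.

Besides the shell and the picture viewer there is one more tool, called after "Emit:" as name(argument=value, ...) on one line, values as JSON. step_arm: Moves the arm, as the interface text tells. Shifts and turns lie within -1 to 1; 1 stands for 60 cm of shift or pi rad of turn. Its arguments: {"type":"object","properties":{"rows":{"type":"array"},"jaw":{"type":"number"},"squeeze":{"type":"number"}},"required":["rows"]}

```bash
mkdir -p pics; ls; python3 - <<'E'
from bench import r, eyes
import cv2
for n in ("side","top"):
    im=eyes.grab_frame(n); cv2.imwrite(f"pics/{n}0.png",im[:,:,::-1])
    c=eyes.camera_info(n); print(n,c["mtx"],c["extrinsics"])
o=r.get_obs(); print(o, r.tips_ahead)
E
```

```text
pics
side [[386.12095222   0.         256.62785791]
 [  0.         386.12095222 195.08674859]
 [  0.           0.           1.        ]] [[ 0.98838742 -0.1030305   0.11169163  0.45477841]
 [-0.15167375 -0.62422445  0.76638039 -0.76177085]
 [-0.00923991 -0.77442143 -0.63260262  0.70168596]
 [ 0.          0.          0.          1.        ]]
top [[368.39166566   0.         251.55008163]
 [  0.         368.39166566 196.39977881]
 [  0.           0.           1.        ]] [[-0.01349313 -0.99578781  0.09068944  0.51462853]
 [-0.99984043  0.01449846  0.01043578  0.01362043]
 [-0.01170668 -0.09053415 -0.99582454  0.9780972 ]
 [ 0.          0.          0.          1.        ]]
{'clock': 0.1, 'joints': array([ 1.13286645,  0.47770909,  0.0223575 ,  1.55631171, -0.01151276,
        1.10933507, -0.08310722]), 'qvel': array([-0.00127781, -0.00241233,  0.00018069, -0.00303723,  0.00128876,
        0.00136952,  0.00118475]), 'tau': array([ 4.97858899e-03, -5.97764754e+01,  1.61394194e+00, -2.81954259e+01,
        1.28350485e-02,  5.04097654e-03, -2.72408766e-05]), 'tcp_pos': array([ 0.21844487, -0.63814598,  0.24444608]), 'orientation': array([-3.09740134e+00, -5.15480493e-01,  5.96549327e-04]), 'contact_force': array([-0.8909731 , -0.32697789, -0.05748446]), 'moment': array([0.01367204, 0.01045546, 0.07423422]), 'gripper_force': 0.0, 'grip_width': 0.08552976452218697} 0.014
```

View pics/side0.png

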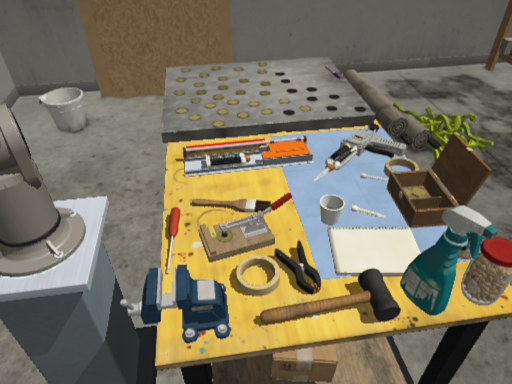

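View pics/top0.png

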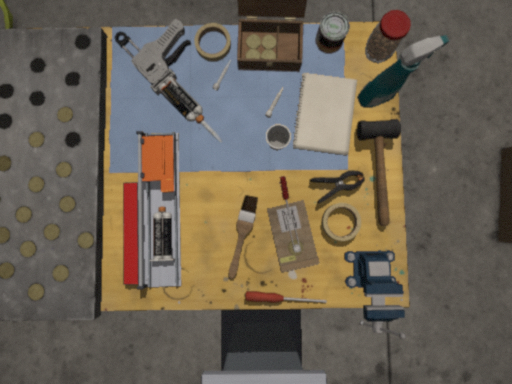

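The side view shows the loader at about (185-310, 135-170). In the top view the lane runs up the image, with the red bar at about cols 123-138, rows 183-285, the orange flap at cols 140-178, rows 134-190, and the cartridge at about (162, 235). I'll measure with masks.

```bash
cat > h.py <<'E'
import numpy as np, cv2
from bench import r, eyes
def ray(n,p,z):
    c=eyes.camera_info(n); T=c["extrinsics"]
    d=T[:3,:3]@np.linalg.solve(c["mtx"],[p[0],p[1],1.]); o=T[:3,3]
    return o+d*(z-o[2])/d[2]
def proj(n,P):
    c=eyes.camera_info(n); T=c["extrinsics"]
    q=c["mtx"]@(T[:3,:3].T@(np.asarray(P)-T[:3,3])); return q[:2]/q[2]
def mask(im,lo,hi,box):
    h=cv2.cvtColor(im,cv2.COLOR_RGB2HSV); m=cv2.inRange(h,lo,hi); k=np.zeros_like(m)
    x0,y0,x1,y1=box; k[y0:y1,x0:x1]=m[y0:y1,x0:x1]; return k
def big(m):
    return max(cv2.findContours(m,cv2.RETR_EXTERNAL,cv2.CHAIN_APPROX_NONE)[0],key=cv2.contourArea)
E
python3 - <<'E'
from h import *
im=cv2.imread("pics/top0.png")[:,:,::-1].copy()
box=(112,120,190,300)
red=big(cv2.inRange(im,(110,0,0),(255,60,60))&mask(im,(0,0,0),(179,255,255),box))
org=big(mask(im,(5,190,150),(14,255,255),box))
for nm,c,z in(("red",red,.022),("org",org,.04)):
    rc=cv2.minAreaRect(c); b=cv2.boxPoints(rc); print(nm,rc,[ray("top",p,z).round(4)[:2].tolist() for p in b])
cv2.imwrite("pics/c1.png",cv2.resize(im[125:295,112:190,::-1],None,fx=3.5,fy=3.5,interpolation=cv2.INTER_CUBIC))
si=cv2.imread("pics/side0.png")
cv2.imwrite("pics/c2.png",cv2.resize(si[125:185,170:325],None,fx=5,fy=5,interpolation=cv2.INTER_CUBIC))
E
```

```text
red ((130.5, 233.0), (100.0, 13.0), 90.0) [[0.6419, 0.358], [0.6414, 0.3238], [0.3833, 0.32], [0.3837, 0.3534]]
org ((151.0, 158.0), (16.0, 40.0), 0.0) [[0.6518, 0.3026], [0.7568, 0.304], [0.7562, 0.2622], [0.6511, 0.2613]]
```

View pics/c1.png

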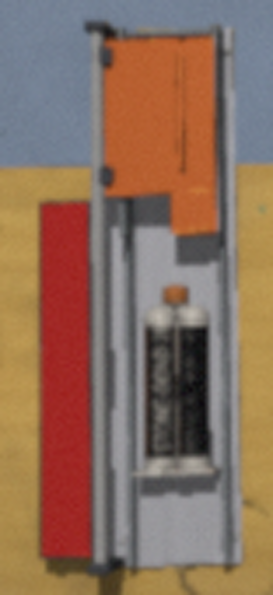

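View pics/c2.png

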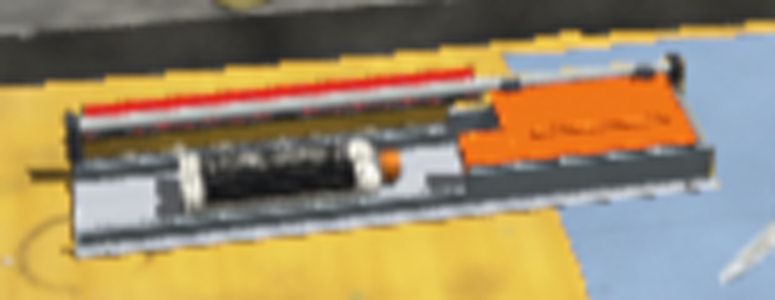

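```bash
python3 - <<'E'
from h import *
f=lambda X,Y,z:ray("top",((X+.5)/3.5-.5+112,(Y+.5)/3.5-.5+125),z)[:2]
pts={"bTL":(40,202,.022),"bBL":(40,557,.022),"blockTop":(98,27,.044),"blockBot":(106,566,.044),"lipL":(172,235,.03),"lipR":(217,235,.03),
"rear":(176,476,.029),"rearL":(135,474,.029),"rearR":(215,474,.029),"cap":(176,287,.022)}
P={k:f(*v) for k,v in pts.items()}
for k in P: print(k,P[k].round(4))
d=P["blockTop"]-P["blockBot"]; print("len",np.linalg.norm(d),"yaw",np.arctan2(d[1],d[0]))
d=P["bTL"]-P["bBL"]; print("len",np.linalg.norm(d),"yaw",np.arctan2(d[1],d[0]))
d=P["cap"]-P["rear"]; print("len",np.linalg.norm(d),"yaw",np.arctan2(d[1],d[0]))
print(r.get_obs()["joints"])
E
```

```text
bTL [0.6436 0.3605]
bBL [0.3818 0.3558]
blockTop [0.7709 0.3117]
blockBot [0.3779 0.3004]
lipL [0.6164 0.2589]
lipR [0.6159 0.2255]
rear [0.4397 0.2547]
rearL [0.4415 0.2847]
rearR [0.4407 0.2261]
cap [0.5783 0.2576]
len 0.3931183164208836 yaw 0.02868231681600978
len 0.26192932052199275 yaw 0.018202470500787632
len 0.13866130121766224 yaw 0.021448172275881913
[ 1.13286645  0.47770909  0.0223575   1.55631171 -0.01151276  1.10933507
 -0.08310722]
```

Emit:
step_arm(rows=[[0.385,0.48,0.1,0,0,-0.099],[0.385,0.48,0.1,0,0,-0.099],[0.385,0.48,0.1,0,0,-0.099],[0.385,0.48,0.1,0,0,-0.099],[0.385,0.48,0.1,0,0,-0.099]], jaw=0.24)

```text
clock: 0.52
tcp_pos: [0.348, -0.4763, 0.2786]
orientation: [-3.141, -0.029, 0.001]
contact_force: [0.3, -0.2, 0.3]
grip_width: 0.0649
gripper_force: 0.0
```

Emit:
step_arm(rows=[[0.2,0.7,0,0,0,0],[0.2,0.7,0,0,0,0],[0.2,0.7,0,0,0,0],[0.2,0.7,0,0,0,0],[0.2,0.7,0,0,0,0]])

```text
clock: 0.93
tcp_pos: [0.4044, -0.2758, 0.2785]
orientation: [3.141, 0.029, -0.001]
contact_force: [0.6, -0.5, 0.2]
grip_width: 0.0649
gripper_force: 0.0
```

Emit:
step_arm(rows=[[0.15,0.7,0,0,0,0],[0.15,0.7,0,0,0,0],[0.15,0.7,0,0,0,0],[0.15,0.7,0,0,0,0],[0.15,0.7,0,0,0,0]])

```text
clock: 1.35
tcp_pos: [0.4478, -0.0723, 0.2787]
orientation: [3.141, 0.029, -0.0]
contact_force: [0.3, -0.4, -0.2]
grip_width: 0.0648
gripper_force: 0.0
```

Emit:
step_arm(rows=[[-0.04,0.63,-0.1,0,0,0],[-0.04,0.63,-0.1,0,0,0],[-0.04,0.63,-0.1,0,0,0],[-0.04,0.63,-0.1,0,0,0],[-0.04,0.63,-0.1,0,0,0]])

```text
clock: 1.77
tcp_pos: [0.4344, 0.1329, 0.2458]
orientation: [3.141, 0.029, 0.0]
contact_force: [0.6, -0.6, -0.9]
grip_width: 0.065
gripper_force: 0.0
```

Emit:
step_arm(rows=[[-0.03,0.28,-0.2,0,0,0],[-0.03,0.28,-0.2,0,0,0],[-0.03,0.28,-0.2,0,0,0],[-0.03,0.28,-0.2,0,0,0],[-0.03,0.28,-0.2,0,0,0]])

```text
clock: 2.18
tcp_pos: [0.4165, 0.3005, 0.1247]
orientation: [3.141, 0.029, -0.001]
contact_force: [0.3, -1.1, 0.3]
grip_width: 0.0651
gripper_force: 0.0
```

```bash
python3 - <<'E'
from h import *
print(r.get_obs()["joints"].round(2),r.get_obs()["tcp_pos"],r.get_obs()["contact_force"])
E
```

```text
[-0.32  0.42 -0.52  2.02  0.29  0.78 -2.57] [0.41646064 0.30051537 0.12465858] [ 0.28307494 -1.08065571  0.29091145]
```

Emit:
step_arm(rows=[[0.007,0.01,-0.05,0,0,0],[0.007,0.01,-0.1,0,0,0],[0.007,0.01,-0.1,0,0,0]])

```text
clock: 2.43
tcp_pos: [0.4181, 0.3035, 0.0611]
orientation: [3.136, 0.032, -0.012]
contact_force: [-0.8, -1.8, -0.4]
grip_width: 0.0644
gripper_force: 0.0
```

```bash
python3 - <<'E'
from h import *
print(r.get_obs()["tcp_pos"])
a=eyes.grab_frame("side"); b=eyes.grab_frame("top")
a=cv2.resize(a[70:190,160:330],None,fx=4,fy=4,interpolation=cv2.INTER_CUBIC)
cv2.imwrite("pics/s1.png",a[:,:,::-1])
b=cv2.resize(b[120:320,90:220],None,fx=3,fy=3,interpolation=cv2.INTER_CUBIC)
cv2.imwrite("pics/t1.png",b[:,:,::-1])
E
```

```text
[0.41806532 0.30347269 0.06109273]
```

View pics/s1.png

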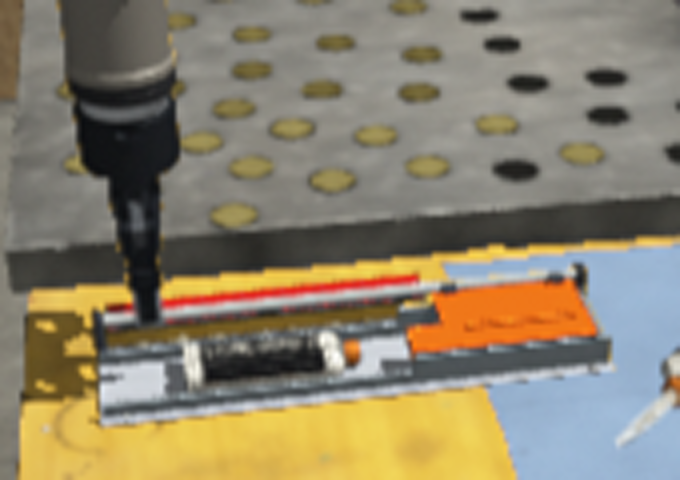

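The near (inner) fingertip is at about (150, 322) in the crop, behind and left of the cartridge flange at (190, 365). I'll check the tip with a ray and let the arm settle.

```bash
python3 - <<'E'
from h import *
o=r.get_obs();print(o["tcp_pos"],o["orientation"],o["joints"].round(2))
for z in (.035,.04,.047,.05): print(z,ray("side",(197.3,150.3),z).round(4))
# rear flange bottom/top left corner in side crop
for z,p in((.029,(186,340)),(.029,(184,343))): print(ray("side",(160+p[0]/4,70+p[1]/4),z).round(4))
E
```

```text
[0.42051182 0.30441949 0.06558479] [ 3.13949833  0.02963884 -0.003936  ] [-0.37  0.52 -0.47  2.04  0.37  0.67 -2.63]
0.035 [0.42   0.2999 0.035 ]
0.04 [0.4203 0.2919 0.04  ]
0.047 [0.4206 0.2808 0.047 ]
0.05 [0.4208 0.276  0.05  ]
[0.4475 0.277  0.029 ]
[0.4458 0.273  0.029 ]
```

Emit:
step_arm(rows=[[0,0,0,0,0,0],[0,0,0,0,0,0]])

```text
clock: 2.7
tcp_pos: [0.4225, 0.3054, 0.0681]
orientation: [-3.14, -0.028, -0.004]
contact_force: [0.2, -0.2, 0.3]
grip_width: 0.0649
gripper_force: 0.0
```

Emit:
step_arm(rows=[[0,0,-0.02,0,0,0],[0,0,-0.04,0,0,0],[0,0,-0.04,0,0,0],[0,0,-0.04,0,0,0]])

```text
clock: 3.03
tcp_pos: [0.4208, 0.3045, 0.0413]
orientation: [3.14, 0.029, -0.002]
contact_force: [0.1, 0.4, 0.2]
grip_width: 0.065
gripper_force: 0.0
```

Emit:
step_arm(rows=[[0,0,-0.01,0,0,0],[0,0,-0.01,0,0,0],[0,0,-0.01,0,0,0]])

```text
clock: 3.28
tcp_pos: [0.4212, 0.3051, 0.0359]
orientation: [3.141, 0.03, -0.001]
contact_force: [0.5, -0.2, 0.4]
grip_width: 0.0652
gripper_force: 0.0
```

Emit:
step_arm(rows=[[0,0,-0.005,0,0,0],[0,0,-0.005,0,0,0],[0,0,-0.005,0,0,0]])

```text
clock: 3.53
tcp_pos: [0.4213, 0.3051, 0.0331]
orientation: [3.141, 0.029, -0.0]
contact_force: [-0.5, 0.1, 0.4]
grip_width: 0.0648
gripper_force: 0.0
```

Emit:
step_arm(rows=[[0,0,-0.005,0,0,0],[0,0,-0.005,0,0,0],[0,0,-0.005,0,0,0]])

```text
clock: 3.78
tcp_pos: [0.4213, 0.3051, 0.03]
orientation: [3.141, 0.029, -0.0]
contact_force: [-0.9, 0.5, -0.3]
grip_width: 0.065
gripper_force: 0.0
```

Emit:
step_arm(rows=[[0,0,-0.005,0,0,0],[0,0,-0.005,0,0,0],[0,0,-0.005,0,0,0]])

```text
clock: 4.03
tcp_pos: [0.4215, 0.3044, 0.0272]
orientation: [3.14, 0.029, 0.0]
contact_force: [-0.9, -2.8, 6.2]
grip_width: 0.0645
gripper_force: 2.9
```

Emit:
step_arm(rows=[[0,0,-0.003,0,0,0],[0,0,-0.006,0,0,0],[0,0,-0.008,0,0,0],[0,0,-0.008,0,0,0]])

```text
clock: 4.37
tcp_pos: [0.4218, 0.3042, 0.0226]
orientation: [3.14, 0.028, 0.001]
contact_force: [-0.6, -4.5, 7.9]
grip_width: 0.0652
gripper_force: 3.8
```

Emit:
step_arm(rows=[[0,0,-0.002,0,0,0],[0,0,-0.004,0,0,0],[0,0,-0.004,0,0,0],[0,0,-0.004,0,0,0]])

```text
clock: 4.7
tcp_pos: [0.422, 0.3047, 0.0205]
orientation: [3.141, 0.028, 0.002]
contact_force: [-1.1, -3.9, 8.9]
grip_width: 0.0647
gripper_force: 3.8
```

```bash
python3 - <<'E'
from h import *
a=eyes.grab_frame("side")
a=cv2.resize(a[110:185,165:325],None,fx=5,fy=5,interpolation=cv2.INTER_CUBIC)
cv2.imwrite("pics/s2.png",a[:,:,::-1])
E
```

```text
(no output)
```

View pics/s2.png

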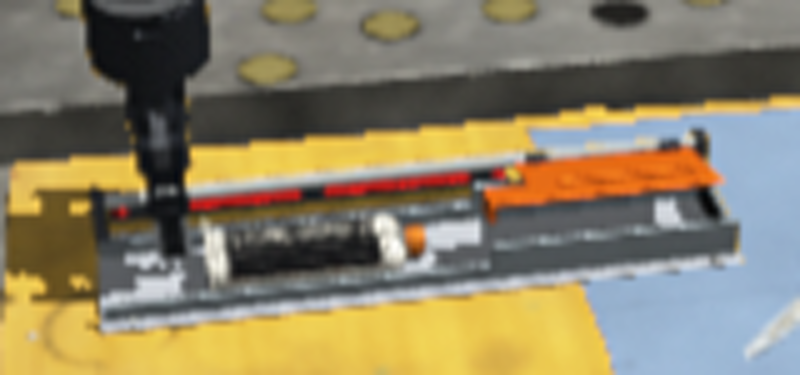

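The flap is up: its lip's right lower corner is at about (489, 213), and the inner finger stands at (170, 250), behind the flange at (207, 250). I'll estimate the angle from the lip's height.

```bash
python3 - <<'E'
from h import *
O=np.array([.617,.2592]);c,s=np.cos(.021),np.sin(.021)
for z in (.020,.028,.032,.036,.040):
    w=O+np.array([c*0-s*-.031,s*0+c*-.031]); p=proj("side",[*w,z]); print(z,((p-[165,110]+.5)*5-.5).round(1))
E
```

```text
0.02 [487.5 256.7]
0.028 [487.5 246. ]
0.032 [487.5 240.7]
0.036 [487.5 235.3]
0.04 [487.5 229.9]
```

Emit:
step_arm(rows=[[0.01,0.0003,0,0,0,0],[0.02,0.0005,0,0,0,0],[0.03,0.0008,0,0,0,0],[0.04,0.001,0,0,0,0],[0.05,0.0015,0,0,0,0]])

```text
clock: 5.17
tcp_pos: [0.4499, 0.3074, 0.0202]
orientation: [-3.14, -0.032, 0.003]
contact_force: [-4.9, 0.9, 6.1]
grip_width: 0.0649
gripper_force: 3.5
```

Emit:
step_arm(rows=[[0.01,0.0003,0,0,0,0],[0.02,0.0005,0,0,0,0],[0.03,0.0008,0,0,0,0],[0.04,0.001,0,0,0,0],[0.05,0.0015,0,0,0,0]])

```text
clock: 5.58
tcp_pos: [0.4797, 0.3084, 0.0202]
orientation: [-3.14, -0.032, 0.003]
contact_force: [-5.3, 1.2, 6.3]
grip_width: 0.065
gripper_force: 3.6
```

Emit:
step_arm(rows=[[0.01,0.0002,0,0,0,0],[0.02,0.0004,0,0,0,0],[0.03,0.0006,0,0,0,0],[0.04,0.0008,0,0,0,0],[0.05,0.001,0,0,0,0]])

```text
clock: 6.0
tcp_pos: [0.5097, 0.3092, 0.0202]
orientation: [-3.14, -0.032, 0.003]
contact_force: [-5.4, 1.7, 5.2]
grip_width: 0.065
gripper_force: 3.5
```

```bash
python3 - <<'E'
from h import *
a=eyes.grab_frame("side")
a=cv2.resize(a[110:185,165:325],None,fx=5,fy=5,interpolation=cv2.INTER_CUBIC)
cv2.imwrite("pics/s3.png",a[:,:,::-1])
E
```

```text
(no output)
```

View pics/s3.png

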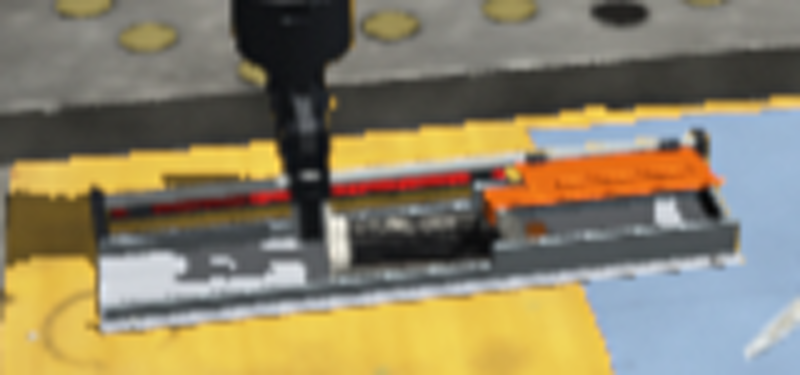

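The cap (at about 535, 228) is already under the open flap and the cartridge is straight. I'll keep pushing.

Emit:
step_arm(rows=[[0.01,0.0002,0,0,0,0],[0.02,0.0004,0,0,0,0],[0.03,0.0006,0,0,0,0],[0.04,0.0008,0,0,0,0],[0.05,0.001,0,0,0,0]])

```text
clock: 6.47
tcp_pos: [0.5397, 0.3097, 0.0202]
orientation: [-3.14, -0.032, 0.003]
contact_force: [-5.4, 1.8, 6.4]
grip_width: 0.0647
gripper_force: 3.4
```

Emit:
step_arm(rows=[[0.01,0.0002,0,0,0,0],[0.02,0.0004,0,0,0,0],[0.03,0.0006,0,0,0,0],[0.04,0.0008,0,0,0,0],[0.05,0.001,0,0,0,0]])

```text
clock: 6.88
tcp_pos: [0.5697, 0.3104, 0.0202]
orientation: [-3.14, -0.032, 0.004]
contact_force: [-4.5, 2.8, 5.9]
grip_width: 0.0649
gripper_force: 3.4
```

Emit:
step_arm(rows=[[0.01,0.0002,0,0,0,0],[0.02,0.0004,0,0,0,0],[0.03,0.0006,0,0,0,0],[0.04,0.0008,0,0,0,0],[0.05,0.001,0,0,0,0]])

```text
clock: 7.3
tcp_pos: [0.5997, 0.3111, 0.0202]
orientation: [-3.14, -0.032, 0.004]
contact_force: [-4.8, 1.4, 5.5]
grip_width: 0.0649
gripper_force: 3.4
```

Emit:
step_arm(rows=[[0.005,0.0001,0,0,0,0],[0.01,0.0002,0,0,0,0],[0.015,0.0003,0,0,0,0],[0.02,0.0004,0,0,0,0]])

```text
clock: 7.63
tcp_pos: [0.6116, 0.3113, 0.0202]
orientation: [-3.14, -0.032, 0.004]
contact_force: [-5.8, 2.1, 6.0]
grip_width: 0.0649
gripper_force: 3.4
```

Emit:
step_arm(rows=[[0.003,0.0001,0,0,0,0],[0.006,0.0001,0,0,0,0],[0.006,0.0001,0,0,0,0]])

```text
clock: 7.88
tcp_pos: [0.6156, 0.3114, 0.0202]
orientation: [-3.14, -0.031, 0.003]
contact_force: [-3.7, 1.4, 5.5]
grip_width: 0.0649
gripper_force: 2.9
```

Emit:
step_arm(rows=[[0.0025,0.0,0,0,0,0],[0.005,0.0001,0,0,0,0],[0.005,0.0001,0,0,0,0]])

```text
clock: 8.13
tcp_pos: [0.6185, 0.3115, 0.0203]
orientation: [-3.14, -0.031, 0.003]
contact_force: [-3.4, 1.8, 5.4]
grip_width: 0.0649
gripper_force: 3.1
```

Emit:
step_arm(rows=[[0.0025,0.0,0,0,0,0],[0.005,0.0001,0,0,0,0],[0.005,0.0001,0,0,0,0]])

```text
clock: 8.38
tcp_pos: [0.6195, 0.3115, 0.0201]
orientation: [-3.141, -0.031, 0.008]
contact_force: [-10.0, -0.1, 9.5]
grip_width: 0.0646
gripper_force: 6.6
```

Emit:
step_arm(rows=[[0.0025,0,0,0,0,0],[0.004,0,0,0,0,0],[0.004,0,0,0,0,0]])

```text
clock: 8.63
tcp_pos: [0.6197, 0.3116, 0.02]
orientation: [3.141, 0.032, -0.014]
contact_force: [-16.1, -1.7, 14.0]
grip_width: 0.0649
gripper_force: 9.5
```

```bash
python3 - <<'E'
from h import *
a=eyes.grab_frame("side")
a=cv2.resize(a[110:185,165:325],None,fx=5,fy=5,interpolation=cv2.INTER_CUBIC)
cv2.imwrite("pics/s4.png",a[:,:,::-1])
E
```

```text
(no output)
```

View pics/s4.png

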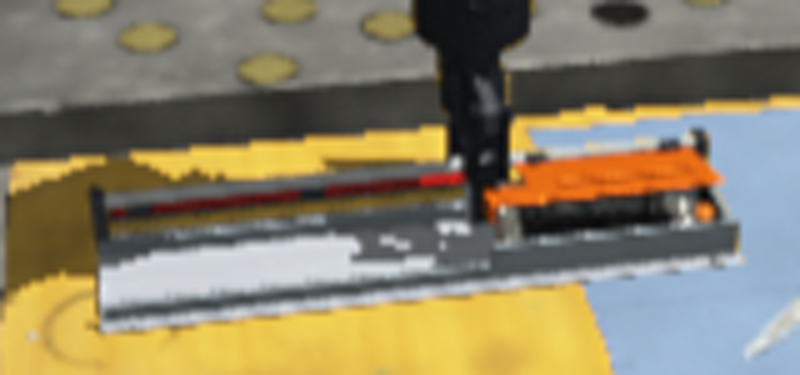

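The cap sits against the end stop at about (707, 212), and the force has risen with no further travel, so the cartridge is home. I'll back off slightly and raise to let the bar go.

Emit:
step_arm(rows=[[-0.005,0,0,0,0,0],[-0.009,0,0,0,0,0],[-0.009,0,0.004,0,0,0],[-0.009,0,0.008,0,0,0],[-0.009,0,0.012,0,0,0]])

```text
clock: 9.1
tcp_pos: [0.6195, 0.3104, 0.0272]
orientation: [-3.141, -0.03, 0.001]
contact_force: [-2.3, 3.5, 1.1]
grip_width: 0.0651
gripper_force: 2.6
```

Emit:
step_arm(rows=[[0,0,0.004,0,0,0],[0,0,0.01,0,0,0],[0,0,0.03,0,0,0],[0,0,0.06,0,0,0],[0,0,0.1,0,0,0]])

```text
clock: 9.52
tcp_pos: [0.6199, 0.3077, 0.0868]
orientation: [3.139, 0.028, -0.003]
contact_force: [0.4, -0.3, 0.4]
grip_width: 0.0646
gripper_force: 0.0
```

Emit:
step_arm(rows=[[0,0,0.06,0,0,0],[0,0,0.12,0,0,0],[-0.05,0,0.18,0,0,0],[-0.1,0,0.2,0,0,0],[-0.15,0,0.2,0,0,0]])

```text
clock: 9.93
tcp_pos: [0.5317, 0.3105, 0.2128]
orientation: [-3.138, -0.026, -0.013]
contact_force: [0.5, 1.3, -0.5]
grip_width: 0.0648
gripper_force: 0.0
```

Emit:
step_arm(rows=[[-0.05,-0.05,0,0,0,0],[-0.1,-0.1,0,0,0,0],[-0.1,-0.15,0,0,0,0],[-0.1,-0.15,0,0,0,0],[-0.1,-0.15,0,0,0,0]])

```text
clock: 10.35
tcp_pos: [0.471, 0.2168, 0.2082]
orientation: [3.14, 0.023, 0.004]
contact_force: [0.9, 0.9, 0.7]
grip_width: 0.0648
gripper_force: 0.0
```

```bash
python3 - <<'E'
from h import *
a=eyes.grab_frame("side")[110:185,165:325]; b=eyes.grab_frame("top")[120:300,90:220]
a=cv2.resize(a,(480,225),interpolation=cv2.INTER_CUBIC); b=cv2.resize(b,(300,415),interpolation=cv2.INTER_CUBIC)
c=np.zeros((415,780,3),np.uint8); c[:225,:480]=a; c[:,480:]=b
cv2.imwrite("pics/f.png",c[:,:,::-1])
E
```

```text
(no output)
```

View pics/f.png

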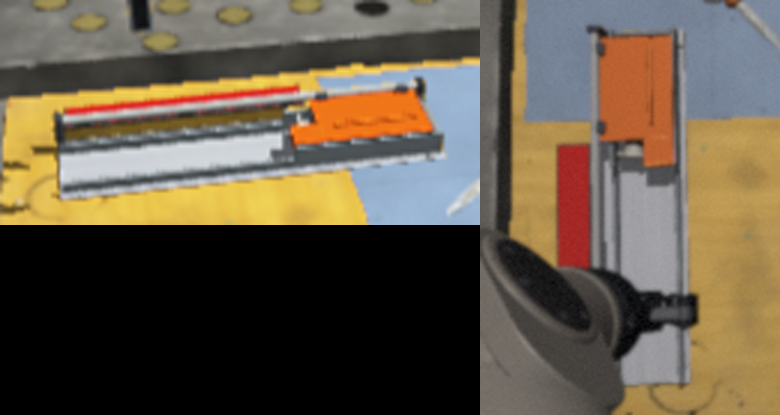

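The flap is shut. The flange shows in the notch at about (628, 150), ahead of the lip edge at row 165, so the cartridge is home and the arm is clear.

```bash
python3 -c "
from bench import r
print(r.hand_in())"
```

```text
the job is handed in; nothing more can be done
None
```

The cartridge is fully home against the end stop, the flap has closed behind it, the arm is clear, and the job was handed in at about 10.5 s; the hand-in returned no verdict.

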